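Hold LCR tweezers at the footprint's gap for open zeroing

ROBOT

A 6-joint arm with a two-finger parallel gripper is mounted at the origin on the work surface. World frame = base frame: x ahead of the robot, y to its left, z up, the work surface at z = 0. Lengths are in mm, angles in rad, forces in N, time in s.
With the tool pointing down it reaches from about 325 to 875 mm from the base axis. Payload 4.4 kg.
Tool frame: the origin (TCP) lies on the centre line of the jaws, within the pads' length; the fingertips stand ahead of it and the grasp point (between the pads) lies 6 mm ahead of it (ctrl.tcp_to_tips is the z of the fingertips in the tool frame, in mm); z points along the fingers, y is the line along which they close (so a half turn about z gives the same grasp; the last joint's range is limited). The gripper opens to 85 mm and grips with 20 to 120 N. Pads are 22 mm wide; open, the fingers measure 114 mm over their backs; the gripper's body (76 mm by 85 mm) begins 54 mm behind the grasp point. The pads swing forward as they close: fully open they stand 13 mm farther back than shut.
Start: joints at [1.175, 0.207, 1.542, -0, 1.393, -0.15], TCP at [139.926, 557.717, 256.282] pointing down, gripper open.
Joint ranges: [-2.73, 2.73], [-0.86, 2.22], [0.23, 2.46], [-1.11, 4.25], [0.08, 2.63], [-2.82, 2.82]. Speed limits (rad/s): [2.79, 2.79, 3.14, 3.14, 3.14, 3.14].

INTERFACE

Orientations are given as a 3x3 rotation matrix whose columns are the frame's x, y, z axes.
In Python, from plant import ctrl, sensors, optics gives the robot as it stands. Calls block until the motion is done:
- ctrl.move_ptp(position, orientation): joint-space move of the TCP to a pose.
- ctrl.move_l(position, rot=None, vel=150, threshold=None): straight line of the TCP; rot=None keeps the orientation; vel is the mean speed in mm/s. With threshold (N) it stops when the force on the tool has changed by that much, and returns True; else False.
- ctrl.set_joints(angles): joint-space move.
- ctrl.gripper_to(opening, force=None): finger opening in mm; force is the grip in N (None keeps the last); returns when the fingers have stopped.
- ctrl.hold(seconds).
- ctrl.solve_ik(position, orientation): joint angles nearest the present ones, or None.
- sensors.read_state(): the state.
- optics.grab_frame(name): name is "scene" or "top" or "wrist"; returns (picture, depth): 480x640x3 uint8, red, green, blue; 480x640 float32, mm along the optical axis (not along the pixel's ray), 0 where there is no reading.
- optics.camera_params(name): a dict with "mtx" (3x3 intrinsics, pixels), "k1" (the pictures are not rectified: a ray, as slopes to the right and down, at radius r is drawn at 1 + k1 r^2 times it, then the intrinsics apply), "R" (3x3) and "t" (3): a world point X has camera coordinates R X + t; the wrist camera has in their place "T_tool_cam" (4x4, takes a point from camera to tool coordinates, whose origin is the TCP and whose axes are the flange's). Camera axes: x right, y down, z forward; pixel columns grow to the right and rows downward; lengths in mm; the calibration is good to about 2 mm. A picture is of the moment at which its call begins: read the wrist's pose just before it. camera_params takes no time and is no camera call.
A pose or a line that the arm cannot do raises ctrl.MotionError and nothing moves.
- ctrl.finish_job(): hands the job in; it is judged then, once.
The state is a dict: "t": time; "q": joint angles; "qvel": joint speeds; "tau": joint torques, N m; "eef_pos": TCP position; "eef_rot": TCP orientation; "force": force on the tool from outside, world axes, zero at the start; "wrist_torque": the same for the moment, N m; "grip_width": finger opening in mm; "grasp_force": force on a finger pad.
Only numpy, scipy, OpenCV 4.12 (cv2) and the standard library are available. Lean on these libraries where they do the work, as an engineer would, in place of code of your own. Each camera call takes 0.05 s, during which the arm holds its last target. There are 200 camera calls.

TASK

Get the LCR test tweezers ready for their open-circuit zero: take them off their rest, bring the tips over the large bare footprint at the front edge of the clamped circuit board and squeeze until the tips are as far apart as the centres of its two lands, one tip hovering over the middle of each land, a few millimetres up. Never let the tweezers touch the board or its holder, and everything else on the bench stays where it is. Finish while still holding the tweezers there, the gap steady; do not put them down.

Things in the scene. Friction and masses are not known exactly. Their poses are not given: they have to be found in the camera images.
- tweezers: cordless LCR test tweezers, 168 mm long, 30 g, lying flat on their rest: black housing 55 x 22 x 16 mm with a display (x -37 to +18 mm), two sprung black blades with thin brass tips. Origin: root of the blades, underside, 30 mm above the bench at the start; x to the tips, y to the left blade, z up. Blades close level, each about an upright axis at x = 0, y = +-5 mm
- finger_rests (a point): midway between the tweezers' ribbed finger rests, 70 mm ahead of tweezers' origin, 7 mm above its underside. Each is a flat outer face 36 mm long, 14 mm high. Over both faces: 33.5 mm relaxed (tip gap 28 mm, no force), 26 mm at tip gap 14 mm (7 N, faces parallel); 1 mm less closes the tips 1.86 mm. Springs open if let go; carry at 28 mm or less: above that the hold is weak
- tip_left (a point): lowest point of the left brass tip (bent down, 2.4 mm thick): 130 mm ahead of tweezers' origin (60 mm ahead of the finger rests), 6 mm below its underside (13 mm below finger_rests), 14 mm left of the centre line when relaxed, 7 mm at the wanted gap
- tip_right (a point): the same point of the right brass tip, mirrored to the right of the centre line
- blade_left (a joint): how far the left blade is squeezed in, rad: 0 relaxed, 0.054 when its tip is 7 mm from the tweezers' centre line, 0.107 when the tips meet
- blade_right (a joint): the same for the right blade; tip gap = about 28 mm - 130 mm x (blade_left + blade_right)
- board: green circuit board 100 x 80 x 2 mm, top 45 mm above the bench, level in a fixed holder 194 mm wide (y). Origin: on the bench under the middle of the large bare footprint; x from the open front edge (16 mm before the footprint) into the board, y left. Black jaws on the y edges, 53 mm high, from x = 6 mm on; board parts (10 mm high at most) from x = 30 mm on; nothing before the front edge
- land_left (a point): centre of the left land of the large bare footprint, on the board's top near its front edge: a brass rectangle 10 mm long (board x), 6 mm wide (board y), 7 mm left of the footprint's middle. The other footprints are much smaller
- land_right (a point): centre of the right land of that footprint, the same shape, 14 mm from the left one
- rest: fixed white rest under the tweezers, 150 x 50 mm. Origin: on the bench about under the finger rests; x as the tweezers'. A saddle with cheeks 39 mm high takes the housing (95 to 71 mm behind the origin), a crossbar 44 mm wide and 30 mm high carries the blades 36 mm ahead of it; between the two it is 5 mm high
- steel_tweezers: bystander: plain bare steel tweezers lying on the bench, 130 mm long, 9 mm high, without housing; origin at the joined end
- screwdriver: bystander: screwdriver lying on the bench, 150 mm
- adapter: bystander: brass coaxial adapter standing on end, 21 mm across, 32 mm high; origin under its centre
- cleaner: bystander: white plastic bottle, 52 mm across, 105 mm high; origin under its centre
- meter: bystander: black hand-held tester with grey keys, 165 x 85 x 34 mm; origin under its centre
- filter_box: bystander: aluminium box with a coax socket at each end, 75 x 50 x 26 mm; origin under its centre
- reel: bystander: white component reel lying flat, 177 mm across, 12 mm high; origin under its centre
There are look-alikes about, which are no part of the job. What is meant by the tweezers is not green, and is the smaller of those in its own colour. What is shaped like the board but purple or red is not meant.

How it is judged:
By the outcome, as a careful person would: the job done as asked, in the order asked, and still so for the second after the job is handed in, while the arm keeps its last pose, push and grip.
It also fails if it takes over 42 s, if anything falls off the work surface, if the arm or the gripper's body presses on something with over 40 N, if the wrist force passes 120 N, or if a joint passes its speed limit or range.

## Working session

There is one attempt and no reset: what is moved stays moved. The work goes in short steps, each a Python script; the robot and the scene stay as the last script left them, time stands still between calls to the robot, and variables do not carry over. Pictures are saved under pics/ and viewed, at most 10 in all, crops included, and the job is handed in when it is done.

```bash
mkdir -p pics; ls
cat > h.py <<'E'
import numpy as np, cv2, pickle
from plant import ctrl, sensors, optics
def grab(name, fn):
    s=sensors.read_state(); im,d=optics.grab_frame(name); p=optics.camera_params(name)
    if name=="wrist":
        T=np.array(p["T_tool_cam"]); E=np.eye(4); E[:3,:3]=s["eef_rot"]; E[:3,3]=s["eef_pos"]; W=E@T
    else:
        W=np.eye(4); R=np.array(p["R"]); W[:3,:3]=R.T; W[:3,3]=-R.T@np.array(p["t"])
    f=dict(im=im,d=d,K=np.array(p["mtx"]),k1=p["k1"],W=W)
    pickle.dump(f,open(f"pics/{fn}.pkl","wb")); cv2.imwrite(f"pics/{fn}.png",im[:,:,::-1]); return f
def load(fn): return pickle.load(open(f"pics/{fn}.pkl","rb"))
def rays(f,uv):
    uv=np.atleast_2d(np.array(uv,float)); K=f["K"]
    return cv2.undistortPoints(uv[:,None],K,np.array([f["k1"],0,0,0.]))[:,0]
def at_z(f,uv,z):   # intersection with height z
    r=rays(f,uv); D=np.c_[r,np.ones(len(r))]@f["W"][:3,:3].T; o=f["W"][:3,3]
    return o+D*((z-o[2])/D[:,2])[:,None]
def cloud(f):
    v,u=np.mgrid[0:480,0:640]; r=rays(f,np.c_[u.ravel(),v.ravel()]); d=f["d"].ravel()[:,None]
    P=np.c_[r,np.ones(len(r))]*d@f["W"][:3,:3].T+f["W"][:3,3]; P[d[:,0]==0]=np.nan
    return P.reshape(480,640,3)
def px(f,X):
    X=np.atleast_2d(X); c=(X-f["W"][:3,3])@f["W"][:3,:3]; r=c[:,:2]/c[:,2:]
    r=r*(1+f["k1"]*(r**2).sum(1))[:,None]; return r@f["K"][:2,:2].T+f["K"][:2,2]
E
python3 - <<'E'
from h import *
f=grab("scene","s0"); g=grab("top","t0")
for x in (f,g): print(x["W"].round(2),x["K"],x["k1"])
print(ctrl.tcp_to_tips, sensors.read_state()["t"], sensors.read_state()["grip_width"])
E
```

```text
pics
[[ 4.30000e-01  6.10000e-01 -6.70000e-01  1.25964e+03]
 [ 9.00000e-01 -2.80000e-01  3.20000e-01 -3.41430e+02]
 [ 1.00000e-02 -7.40000e-01 -6.70000e-01  8.11320e+02]
 [ 0.00000e+00  0.00000e+00  0.00000e+00  1.00000e+00]] [[467.09205567   0.         329.65085387]
 [  0.         467.09205567 242.74982745]
 [  0.           0.           1.        ]] 0.021936596197790394
[[-2.00000e-02 -1.00000e+00  4.00000e-02  4.79480e+02]
 [-1.00000e+00  2.00000e-02  2.00000e-02  6.90000e+00]
 [-2.00000e-02 -4.00000e-02 -1.00000e+00  1.10447e+03]
 [ 0.00000e+00  0.00000e+00  0.00000e+00  1.00000e+00]] [[439.79533343   0.         321.34200937]
 [  0.         439.79533343 242.60944744]
 [  0.           0.           1.        ]] 0.005990656921871346
25.0 0.1 85.55654697628232
```

View pics/t0.png

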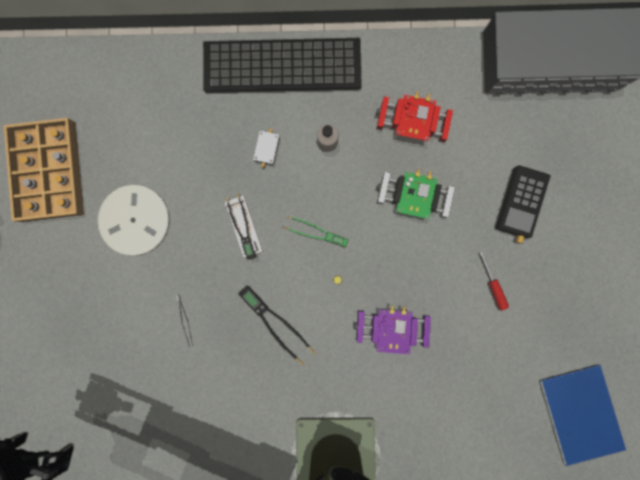

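View pics/s0.png

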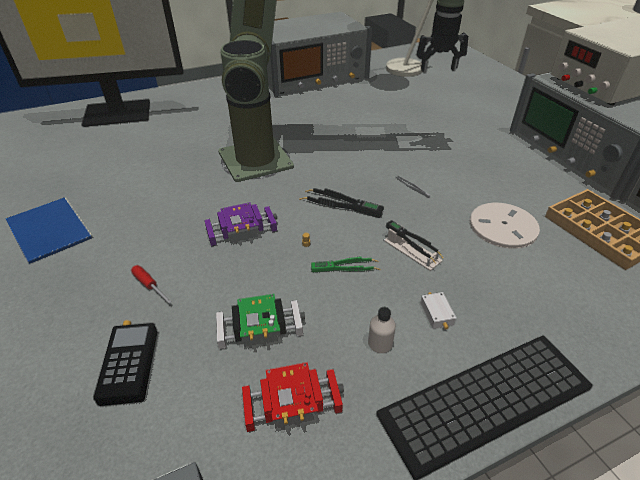

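The black-housed candidates in the top view are one on the white rest at (243,228) and a larger one loose on the bench at (273,322). A green pair lies at (316,233). The one on the white rest fits, being black and the smaller of the two. For boards there is a green one at (416,196), a red one at (414,118) and a purple one at (394,330), so green is the one meant. Next I confirm both from near.

Run:
```python
from h import *
g=load("t0")
print(np.array(optics.camera_params("wrist")["T_tool_cam"]).round(3),optics.camera_params("wrist")["mtx"])
print(at_z(g,[[232,200],[252,256],[416,196]],40).round(0), sensors.read_state()["eef_rot"].round(2))
# enlarged crops from cameras side by side
s=load("s0")
a=cv2.resize(g["im"][150:270,210:470],(780,360),interpolation=cv2.INTER_CUBIC)
cv2.imwrite("pics/c0.png",a[:,:,::-1])
# go look over tweezers
R=np.array([[0,1,0],[1,0,0],[0,0,-1.]])
for yaw in (0,):
  for p in ([500,190,330],[560,-200,330]):
    for sgn in (1,-1):
      Rs=R.copy(); Rs[:,:2]*=sgn; q=ctrl.solve_ik(p,Rs); print(p,sgn,None if q is None else np.round(q,2))
```

```text
[[   0.      -0.947   -0.32    83.629]
 [   1.       0.       0.       0.716]
 [  -0.      -0.32     0.947 -116.862]
 [   0.       0.       0.       1.   ]] [[366.82456588   0.         323.62686268]
 [  0.         366.82456588 235.09442632]
 [  0.           0.           1.        ]]
[[ 635.  240.   40.]
 [ 497.  192.   40.]
 [ 636. -208.   40.]] [[-0.97  0.24 -0.  ]
 [ 0.24  0.97 -0.  ]
 [ 0.   -0.   -1.  ]]
[500, 190, 330] 1 [ 0.2   0.07  1.54 -0.    1.53  0.2 ]
[500, 190, 330] -1 None
[560, -200, 330] 1 [-0.49  0.2   1.4  -0.    1.54 -0.49]
[560, -200, 330] -1 [-0.49  0.2   1.4  -0.    1.54  2.65]
```

View pics/c0.png

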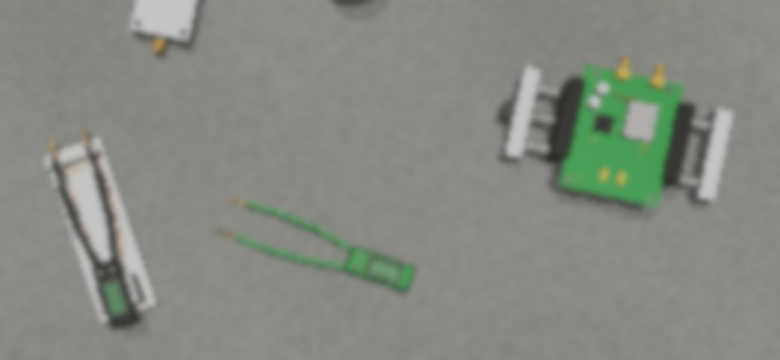

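The crop confirms the black tweezers on the white rest, with housing at (115,295) and tips at (55,145) and (88,135). The green board's two-land footprint is at (613,178), on the edge facing the robot. I move over the tweezers now.

```bash
cat >> h.py <<'E'
def Rt(yaw):
    c,s=np.cos(yaw),np.sin(yaw); return np.array([[c,s,0],[s,-c,0],[0,0,-1.]])
E
python3 - <<'E'
from h import *
p=np.array([578,220,0])-20*np.array([np.cos(.33),np.sin(.33),0])+[0,0,210]
ctrl.move_ptp(p,Rt(.33)); f=grab("wrist","w1"); s=sensors.read_state(); print(s["t"],s["eef_pos"])
E
```

```text
2.1167 [558.70416232 214.41348057 210.10578787]
```

View pics/w1.png

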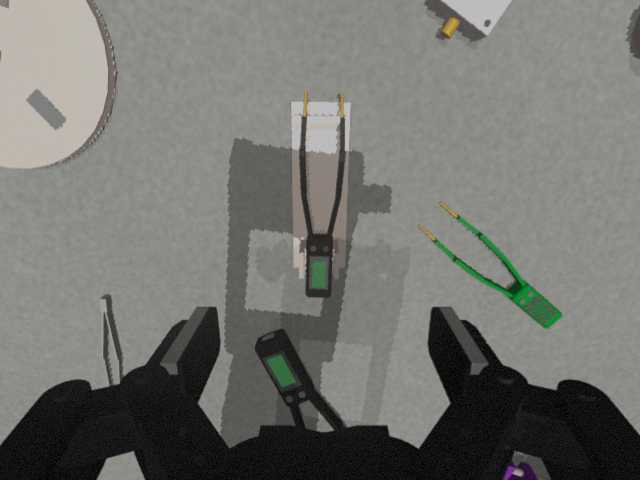

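The tweezers are in clear view, with brass tips at (306,95) and (342,95), housing front at (319,236) and housing back at (318,296).

Run:
```python
from h import *
f=load("w1"); C=cloud(f); im=f["im"].astype(int)
m=(C[...,2]>24)&(C[...,2]<60); m[:, :285]=0; m[:,360:]=0; m[310:]=0
dark=m&(im.max(2)<75)
brass=m&(im[...,0]-im[...,2]>50)
v,u=np.where(brass&(np.arange(480)[:,None]<125)); L=u<324
for k in (L,~L):
    P=C[v[k],u[k]]; print("tip px",u[k].mean(),v[k].min(),v[k].max(),"z",np.percentile(P[:,2],[5,50,95]),P.mean(0))
T=np.array([at_z(f,[[u[k].mean(),v[k].min()]],30)[0] for k in (L,~L)]); print("tip ends",T, np.linalg.norm(T[0]-T[1]))
vv,uu=np.where(dark); P=C[vv,uu]
# housing: rows 236..296
h=(vv>240)&(vv<294); print("housing z",np.percentile(P[h,2],[5,50,95]), P[h].mean(0))
yaw=np.linspace(.2,.45,5)
# symmetric axis: midpoints per row
r=[]
for row in range(100,296,6):
    x=np.where((dark|brass)[row])[0]
    if len(x)>3:
        q=(C[row,x.min()]+C[row,x.max()])/2; r.append([row,*q,np.linalg.norm((C[row,x.min()]-C[row,x.max()])[:2])])
r=np.array(r); print(r.round(1))
b=np.polyfit(r[:,1],r[:,2],1); print("yaw",np.arctan(b[0]))
```

```text
tip px 304.92537313432837 92 116 z [25.5374398  30.67862171 34.21104473] [636.11536229 257.37067792  30.39138906]
tip px 341.7903225806452 93 117 z [25.63323122 30.21565286 34.03102038] [645.07060734 230.75408923  29.88438791]
tip ends [[644.07271042 259.98723139  30.        ]
 [652.4717566  233.44328853  30.        ]] 27.84106461831049
housing z [43.49812153 45.13959576 46.53602312] [521.08466709 206.85338531  45.05842612]
[[100.  643.3 244.9  29.5  29.7]
 [106.  639.1 243.9  31.2  28.9]
 [112.  635.  242.5  32.4  28.9]
 [118.  630.9 241.1  36.1  30.2]
 [124.  626.7 240.   36.9  31. ]
 [130.  622.6 238.6  37.6  31.1]
 [136.  618.5 237.1  37.   31.3]
 [142.  614.2 236.1  38.1  32.1]
 [148.  609.9 234.6  37.2  32.4]
 [154.  606.2 233.3  43.1  33.4]
 [160.  602.  231.8  43.3  33.6]
 [166.  597.6 230.7  43.4  33. ]
 [172.  593.  229.6  43.2  32.4]
 [178.  588.8 227.8  43.4  31.8]
 [184.  584.4 226.7  44.2  31.1]
 [190.  579.7 225.1  43.   31.4]
 [196.  575.4 223.6  44.2  29.8]
 [202.  570.4 221.8  42.1  28.6]
 [208.  565.6 220.6  42.4  26.4]
 [214.  561.  219.1  42.7  24.9]
 [220.  555.9 217.8  42.   22.6]
 [226.  551.3 216.2  42.6  21.1]
 [232.  546.4 214.5  42.3  19.6]
 [238.  540.1 212.8  38.6  20.8]
 [244.  536.6 212.1  43.3  21.4]
 [250.  532.  210.5  44.5  19.8]
 [256.  524.4 207.3  37.4  21.9]
 [262.  521.8 207.   44.4  20. ]
 [268.  516.4 205.2  43.7  20.2]
 [274.  510.5 203.6  42.5  21.2]
 [280.  505.9 202.5  44.4  20.4]
 [286.  500.4 200.6  44.1  20.5]
 [292.  495.  198.8  44.1  20.6]]
yaw 0.3023511018756587
```

The sizes agree: tip gap 27.8 mm against 28, rests 33 mm against 33.5, top height about 44 mm. I grasp at the ribs.

Run:
```python
from h import *
y=.302; p=np.array([592,229.2,43.])
ctrl.gripper_to(55,20)
ctrl.move_ptp(p+[0,0,60],Rt(y)); ctrl.move_l(p,vel=80)
def st(n): s=sensors.read_state(); print(n,round(s["t"],2),s["eef_pos"].round(2),round(s["grip_width"],2),round(s["grasp_force"],1),s["force"].round(1))
st("down"); ctrl.gripper_to(26,20); st("closed")
ctrl.move_l(p+[0,0,70],vel=80); st("up"); f=grab("wrist","w2")
```

```text
down 3.95 [592.44 229.3   43.28] 54.61 0.0 [0.2 0.3 0.1]
closed 4.34 [593.09 229.5   44.31] 25.9 7.8 [0.1 0.6 4.4]
up 5.37 [591.41 229.06 112.32] 26.16 6.7 [-1.1  0.1  0.1]
```

View pics/w2.png

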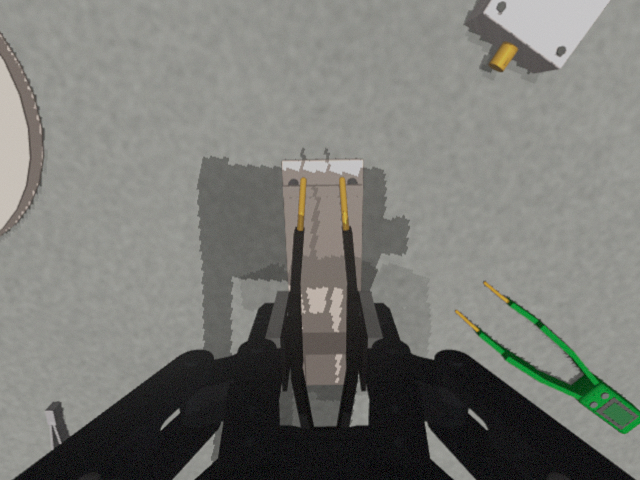

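The tweezers are held, with tips at (304,178) and (343,178) and about a 14 mm gap. I lift them, move to the front of the board well above it, and look.

```bash
cat >> h.py <<'E'
def tips(f, box=(250,400,120,240)):
    """top-view pixel of each brass tip end"""
    u0,u1,v0,v1=box; C=cloud(f); im=f["im"].astype(int)
    m=(im[...,0]-im[...,2]>60)&(f["d"]>0)&(f["d"]<190); k=np.zeros_like(m); k[v0:v1,u0:u1]=1; m&=k
    out=[]
    n,lab,st,cen=cv2.connectedComponentsWithStats(m.astype(np.uint8))
    for i in sorted(np.argsort(-st[1:,4])[:2]+1,key=lambda i:cen[i][0]):
        v,u=np.where(lab==i); P=C[v,u]; e=v<v.min()+8
        out.append((u[e].mean(),v.min(),*np.median(P[e],0),st[i][4]))
    return np.array(out)
E
python3 - <<'E'
from h import *
f=load("w2"); t=tips(f); print(t.round(1)); print("gap",np.linalg.norm(t[0,2:4]-t[1,2:4]))
# in tool frame
E=f["W"]@np.linalg.inv(np.array(optics.camera_params("wrist")["T_tool_cam"]))
print("tool", ((t[:,2:5]-E[:3,3])@E[:3,:3]).round(1))
g=load("t0"); A=at_z(g,[[210+604/3,150+175/3],[210+621/3,150+179/3]],45); print("lands",A,np.linalg.norm(A[0]-A[1]))
e=at_z(g,[[210+560/3,150+185/3],[210+655/3,150+205/3]],45); d=e[0]-e[1]; print("edge yaw",np.arctan2(-d[0],d[1]),np.linalg.norm(d))
yaw=-.2; 
m=A.mean(0); ux=np.array([np.cos(yaw),np.sin(yaw),0])
p=m-(60+35)*ux; p[2]=130
ctrl.move_l([*(np.array([591.4,229.1])),160],vel=150)
ctrl.move_ptp([p[0],p[1],160],Rt(yaw)); ctrl.move_l(p,vel=150); f=grab("wrist","w3")
s=sensors.read_state(); print(s["t"],s["eef_pos"],s["grip_width"],s["grasp_force"],p)
t=tips(f); print(t.round(1)); print("gap",np.linalg.norm(t[0,2:4]-t[1,2:4]))
E
```

```text
[[302.6 178.  643.2 254.6  93.5 304. ]
 [341.7 177.  647.8 240.8  93.4 308. ]]
gap 14.56780920842008
tool [[57.  -9.  18.7]
 [57.4  5.5 18.8]]
lands [[ 606.05848897 -194.58718974   45.        ]
 [ 602.59196214 -208.11390759   45.        ]] 13.963842742940864
edge yaw -0.22663725748344316 77.5902171935428
7.8333 [ 511.49788742 -181.83797731  130.03248422] 26.070000127537025 6.669589430093765 [ 511.21890066 -182.47696224  130.        ]
[[ 302.6  178.   568.  -184.   110.5  322. ]
 [ 341.7  177.   565.5 -198.3  110.4  318. ]]
gap 14.520787000018009
```

View pics/w3.png

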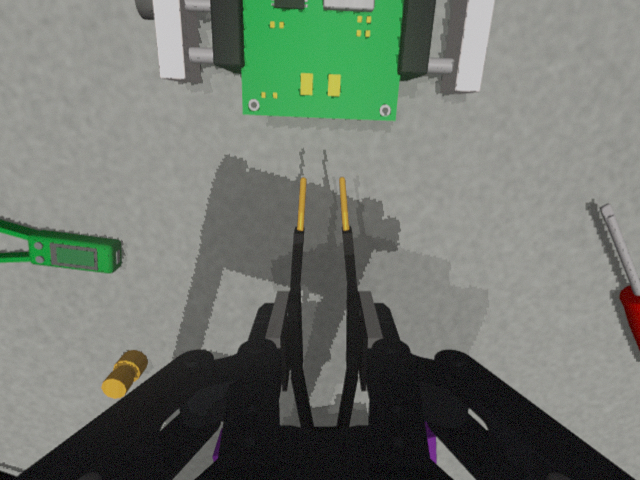

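The board is green, with the large footprint's lands at (306,84) and (334,85). The other footprints are tiny, and the tips are at (303,178) and (342,178). I now fit the lands and the board edge, and compare them with the tips in the same camera.

```bash
cat >> h.py <<'E'
def lands(f,box):
    u0,u1,v0,v1=box; C=cloud(f); im=f["im"].astype(int); zb=45
    m=((im[...,0]>130)&(im[...,0]-im[...,2]>80)).astype(np.uint8); k=np.zeros_like(m); k[v0:v1,u0:u1]=1; m*=k
    n,lab,st,cen=cv2.connectedComponentsWithStats(m); out=[]
    for i in sorted(np.argsort(-st[1:,4])[:2]+1,key=lambda i:cen[i][0]):
        v,u=np.where(lab==i); out.append((*cen[i],*np.nanmedian(C[v,u],0),*st[i]))
    return np.array(out)
def tool(f,P):
    E=f["W"]@np.linalg.inv(np.array(optics.camera_params("wrist")["T_tool_cam"])); return (P-E[:3,3])@E[:3,:3]
E
python3 - <<'E'
from h import *
f=load("w3"); C=cloud(f); im=f["im"].astype(int)
for u in (303,342):
  for v in range(176,200,3): print(u,v,im[v,u],tool(f,C[v,u]).round(1))
l=lands(f,(290,350,65,105)); print(l.round(1)); L=l[:,2:5]; d=L[0]-L[1]; print(np.linalg.norm(d),"yaw",np.arctan2(-d[0],d[1]))
# board front edge: fit green lowest rows
g=(im[...,1]-np.maximum(im[...,0],im[...,2])>60)
us=np.arange(255,390,3); vs=[np.where(g[:140,u])[0].max() for u in us]
P=at_z(f,np.c_[us,vs],np.median(L[:,2])); b=np.polyfit(P[:,1],P[:,0],1); print("edge yaw",np.arctan(-b[0]), "res",np.std(P[:,0]-np.polyval(b,P[:,1])))
m=L.mean(0); print("mid",m,"edge dist",(m[0]-np.polyval(b,m[1]))*np.cos(np.arctan(b[0])))
print("tool lands",tool(f,L))
E
```

```text
303 176 [146 144 133] [ 40.1 -14.7 129. ]
303 179 [192 157  68] [57.7 -8.4 18.4]
303 182 [189 150  61] [56.3 -8.5 19.5]
303 185 [189 153  68] [55.6 -8.4 17.4]
303 188 [188 153  67] [54.7 -8.4 16.5]
303 191 [184 146  56] [53.6 -8.4 16.4]
303 194 [184 145  61] [52.6 -8.4 15.9]
303 197 [183 147  61] [51.5 -8.4 15.5]
342 176 [148 142 127] [ 39.9  11.6 130.1]
342 179 [191 154  67] [57.4  6.1 19.6]
342 182 [190 156  68] [56.4  6.1 19.1]
342 185 [190 151  63] [55.4  6.  18.4]
342 188 [188 148  59] [54.8  5.9 15.9]
342 191 [187 151  62] [53.5  6.  16.8]
342 194 [185 147  60] [52.7  5.9 15.2]
342 197 [185 147  60] [51.7  5.9 14.6]
[[ 306.1   83.6  605.3 -190.2   44.7  301.    73.    12.    22.   241. ]
 [ 333.6   85.   601.8 -203.8   44.8  328.    74.    12.    22.   245. ]]
14.038598636394074 yaw -0.24951418703663925
edge yaw -0.23612905627524533 res 0.14263549149867058
mid [ 603.52057697 -197.03028919   44.74687544] edge dist 15.531367759345086
tool lands [[94.62896573 -9.74224579 84.10479861]
 [93.91205782  4.27792826 84.04989543]]
```

Run:
```python
from h import *
y=-.238; R=Rt(y); m=np.array([603.52,-197.03,45]); T=np.array([56.7,-1.3,0])
p=m-R@T; p[2]=100; print(p)
ctrl.move_l(p,R,vel=80); p[2]=76; ctrl.move_l(p,vel=40); ctrl.hold(.3)
s=sensors.read_state(); f=grab("wrist","w4"); print(s["t"],s["eef_pos"],s["grip_width"],s["grasp_force"])
a=cv2.resize(f["im"][120:270,240:440],(800,600),interpolation=cv2.INTER_CUBIC); cv2.imwrite("pics/w4c.png",a[:,:,::-1])
```

```text
[ 548.1118042  -184.92579256  100.        ]
9.625 [ 548.30603171 -185.01129678   76.28667511] 26.170212817343497 6.667845770716667
```

View pics/w4c.png

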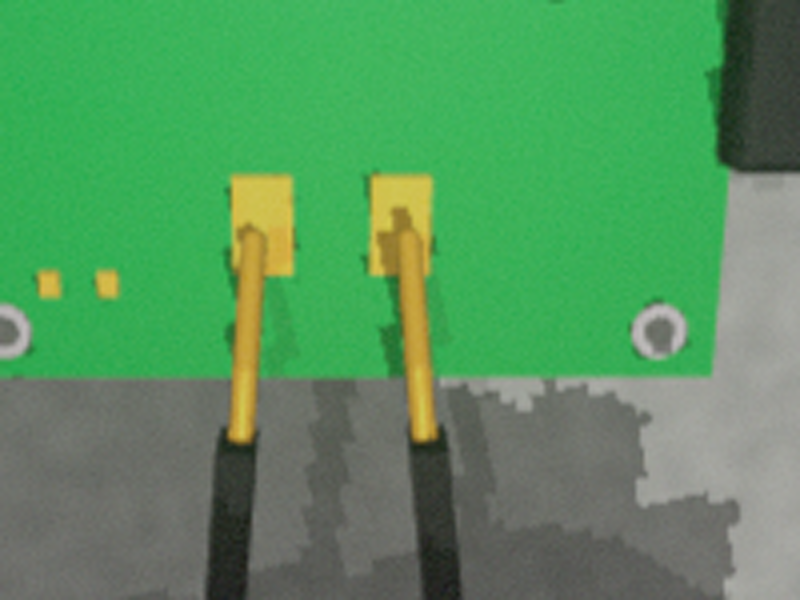

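The crop shows lands centred at crop (262,225) and (401,225), with the tip ends at (254,232) and (409,232). Laterally they are centred, and the gap is slightly wide, as the 26.17 mm grip width also says. I compute the forward offset next.

Run:
```python
from h import *
f=load("w4"); W=f["W"]; p=optics.camera_params("wrist")
print(f["K"],f["k1"]); s=sensors.read_state(); print(s["eef_rot"].round(4)); print(np.array(p["T_tool_cam"]).round(4))
def tz(uv,z):
    T=np.array(p["T_tool_cam"]); r=rays(f,uv); D=np.c_[r,np.ones(len(r))]@T[:3,:3].T; return T[:3,3]+D*((z-T[2,3])/D[:,2])[:,None]
u=lambda c:[[240+a/4,120+b/4] for a,b in c]
C=cloud(f)
print("lands",tz(u([(262,225.5),(401,225.5)]),s["eef_pos"][2]-45))
print("tip front",tz(u([(254,228),(409,228)]),20))
print("board z near lands",np.nanmedian(C[190:205,312:330,2]), "tip",[tool(f,C[v,u_]).round(1) for u_ in (303,342) for v in (178,179,180,181,182)])
```

```text
[[366.82456588   0.         323.62686268]
 [  0.         366.82456588 235.09442632]
 [  0.           0.           1.        ]] 0.0024652348944098675
[[ 9.718e-01 -2.357e-01  3.000e-04]
 [-2.357e-01 -9.718e-01 -2.000e-04]
 [ 4.000e-04  1.000e-04 -1.000e+00]]
[[ 4.000000e-04 -9.471000e-01 -3.209000e-01  8.153940e+01]
 [ 1.000000e+00  4.000000e-04 -1.000000e-04 -7.229000e-01]
 [ 3.000000e-04 -3.209000e-01  9.471000e-01 -1.168611e+02]
 [ 0.000000e+00  0.000000e+00  0.000000e+00  1.000000e+00]]
lands [[56.424763   -8.07899517 31.20412807]
 [56.43030304  5.96803709 31.20412807]]
tip front [[58.09087853 -8.27370318 20.        ]
 [58.09659794  6.21289161 20.        ]]
board z near lands 44.35906622049035 tip [array([57.9, -8.4, 19.1]), array([57.5, -8.4, 19. ]), array([57.4, -8.3, 17.6]), array([56.9, -8.4, 18.1]), array([56.8, -8.3, 17.1]), array([57.8,  6.1, 19.4]), array([57.6,  6. , 18.3]), array([57.1,  6.1, 19.3]), array([56.9,  6.1, 18.4]), array([56.6,  6. , 17.7])]
```

Run:
```python
from h import *
s=sensors.read_state(); y=-.238; R=Rt(y)
ctrl.gripper_to(25.8,20); print(sensors.read_state()["grip_width"])
p=np.array([548.11,-184.93,76])-R@[.5,0,0]; p[2]=68.5
ctrl.move_l(p,vel=20,threshold=3); ctrl.hold(.5)
s=sensors.read_state(); f=grab("wrist","w5"); print(s["t"],s["eef_pos"],s["grip_width"],s["grasp_force"],s["force"])
C=cloud(f); print("tipz",[C[v,u,2].round(1) for u in (303,342) for v in (178,179,180,181)],"board",np.nanmedian(C[200:212,312:330,2]))
a=cv2.resize(f["im"][120:270,240:440],(800,600),interpolation=cv2.INTER_CUBIC); cv2.imwrite("pics/w5c.png",a[:,:,::-1])
```

```text
25.4880954212802
10.9167 [ 547.63954561 -184.81712323   68.55892745] 25.98371693821432 6.864852011203766 [-0.81594253  0.30994645 -0.025622  ]
tipz [np.float64(49.0), np.float64(49.1), np.float64(50.5), np.float64(49.4), np.float64(49.0), np.float64(50.0), np.float64(50.1), np.float64(50.6)] board 44.26944355165921
```

View pics/w5c.png

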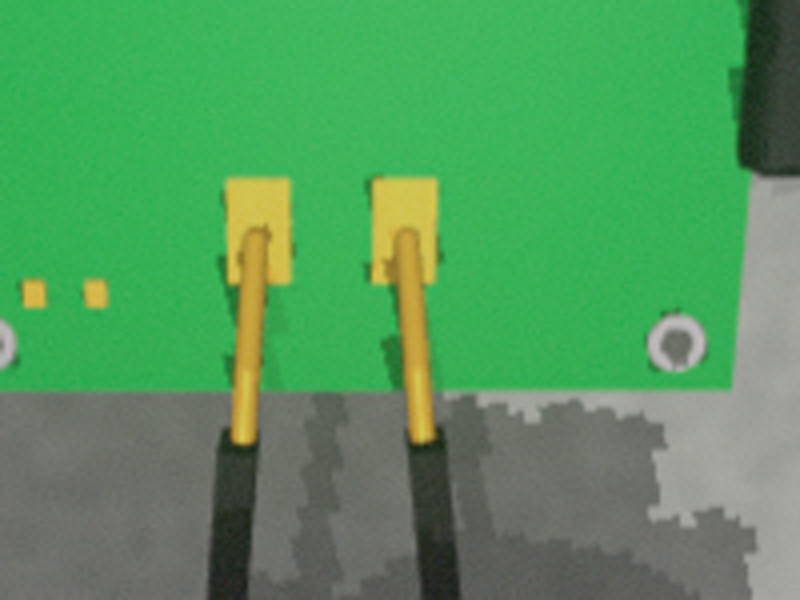

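The tips end at crop (256,229) and (407,229), over land centres (258,231) and (405,231). The gap corrected for height is about 13.9 mm, about 4 mm above the board with no contact force, so I hand in.

Run:
```python
from h import *
ctrl.hold(.5); s=sensors.read_state(); print(s["t"],s["eef_pos"],s["grip_width"],s["grasp_force"]); print(ctrl.finish_job())
```

```text
11.4667 [ 547.6119453  -184.81135639   68.48083788] 25.868879135613057 6.8646059185266495
the job is handed in; nothing more can be done
None
```

The job is handed in at 11.5 s: the tweezers are held with a tip over the middle of each land, about 4 mm up and about 14 mm apart, the grip drifting from 25.98 to 25.87 mm over the last 0.5 s (about 0.2 mm at the tips).

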